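# Turn the shell-polishing board over by way of the spring clip

## Task

The white shell discs on the upper face of the holding board are finished, and the dull ones on its blue-striped underside come next. Lift the board out of the padded rest, stand it on end in the spring clip, pushed fully down onto the clip's floor, and let go of it, so that you can take it again from its other face and lay it back in the rest turned over: blue stripes up, bedded in both saddles, and released. Keep the board off the bench top, and leave the wax tin, the polish bar, the needle file and the tape where they are.

Things in the scene. Friction and masses are not known exactly. Their poses are not given: they have to be found in the camera images.
- board_center (a point): Centre of the loose holding board, a pale wooden bar 46 x 180 x 12 mm (x width, y length, z thickness), 0.09 to 0.16 kg. Its z axis points out of the finished face, which is up at the start. Its long edges are bare and meant for gripping, across the 46 mm width; a gripper tilted 45 degrees over one end clears the board if it grips about 30 mm from the centre towards that end.
- board_underside (a point): Middle of the board's other face (6 mm from board_center on its -z side), marked by a blue stripe across it 24 mm from each end. Three round shell discs, 34 mm across and 4 mm high, are stuck in a row along the middle of each face, white on the finished one, dull beige on this one: they cover the middle 106 mm of the length; the last 37 mm at each end are bare. The ends are alike and bevelled.
- rest_seat (a point): Where the seated board's centre lies in the fixed padded rest, 50 mm above the bench; y along the board's length, z up. Two wooden saddles, 34 mm long, are centred 80 mm either side along y. Their felt floors lie 6 mm below this point. Flared cheeks (59 mm above the bench at most) leave 4 mm play beyond each long edge, low stops 3.5 to 5 mm at each end. Either end may go to either side.
- rest: The rest's foot, a plywood plank 74 x 216 x 12 mm (x, y, z) fixed to the bench, origin under its centre, below rest_seat. Between the saddles the space under the board is 32 mm deep, and its edges are open to fingers over the middle 126 mm.
- clip_floor (a point): Middle of the spring clip's floor, 12 mm above the bench, on which an end of the board stands: thickness along y, width along x, length upright, board centre 90 mm above this point. A rigid rubber-faced jaw stands 6 mm away on the +y side, a sprung sliding steel jaw on the -y side; both are 44 to 46 mm wide, with lips flared outward up to 33 mm above this point. No walls in x.
- clip: The clip's base, a dark steel plate 74 x 84 x 12 mm (x, y, z) fixed to the bench, clip_floor above its origin. The mouth is about 24 mm wide at the top. A board pushed straight down along the rubber face, with 5 to 20 N, spreads the sprung jaw, which then presses it against the rubber with about 4 N and holds it upright; it pulls straight out again.
- jaw (a joint): Opening of the sprung jaw, which slides to -y of the clip against its springs, in m: 0 at rest (its face then stands 10 mm from the rubber), about 0.002 with the board between the jaws, 0.012 at most.
- wax_tin: round green tin, 78 mm across, 23 mm high, origin under its centre; leave it alone
- polish_bar: reddish-brown bar of polishing compound, 36 x 88 x 24 mm, origin under its centre; leave it alone
- file: needle file with a yellow handle, 15 x 175 x 15 mm, origin under its centre; leave it alone
- tape: roll of masking tape, 92 mm across, 24 mm high, origin under its centre; leave it alone
There are look-alikes about, which are no part of the job. There is more than one size of the clip; the job needs the larger.

How it is judged:
By the outcome, as a careful person would: the job done as asked, in the order asked, and still so for the second after the job is handed in, with the robot touching nothing.
It also fails if it takes over 62 s, if anything falls off the work surface, if the arm or the gripper's body presses on something with over 40 N, if the wrist force passes 120 N, or if a joint passes its speed limit or range.

## Robot

A 6-joint arm with a two-finger parallel gripper is mounted at the origin on the work surface; the furniture and walls round the work are solid. World frame = base frame: x ahead of the robot, y to its left, z up, the work surface at z = 0. Lengths are in mm, angles in rad, forces in N, time in s.
With the tool pointing down it reaches from about 400 to 825 mm from the base axis. Payload 7 kg.
Tool frame: the origin (TCP) lies on the centre line of the jaws, within the pads' length; the fingertips stand 22 mm ahead of it and the grasp point (between the pads) lies 3 mm ahead of it; z points along the fingers, y is the line along which they close (so a half turn about z gives the same grasp; the last joint's range is limited). The gripper opens to 85 mm and grips with 20 to 120 N. Pads are 22 mm wide; open, the fingers measure 114 mm over their backs; the gripper's body (76 mm by 85 mm) begins 54 mm behind the grasp point. The pads swing forward as they close: fully open they stand 13 mm farther back than shut.
Start: joints at [-0.855, 0.359, 0.012, 0, -1.224, -0.288], TCP at [280.009, -614.158, 253.302] pointing down, gripper open.
Joint ranges: [-3.07, 3.07], [-1.43, 2.12], [-1.02, 1.25], [-3.03, 1.67], [-3.05, -0], [-3.03, 3.03]. Speed limits (rad/s): [2.39, 2.39, 3.01, 3.14, 3.14, 3.14].

## Interface

Orientations are given as [roll, pitch, yaw] about the fixed x, y, z axes, in that order (R = Rz(yaw) Ry(pitch) Rx(roll)).
In Python, from rig import * gives the robot as it stands.
- The arm moves only by the shell command python3 -m creep 'ROWS'. ROWS is text: rows parted by semicolons, each of 7 numbers parted by spaces: the shift along the tool's x, y, z normalised to -1 to 1, where 1 is 100 mm, then the turn, a rotation vector about the tool's x, y, z normalised to -1 to 1, where 1 is 180 degrees, then the gripper command: -1 is shut, 1 is fully open, values between are in proportion. A call has 1 to 20 rows; each row shifts and turns the commanded pose from where the row before left it, along the tool's axes as they then stand; what a row does not reach is not made up. A row lasts 1/8 s, in which the tool goes at most 62.5 mm and 10.7 degrees, less where a joint would pass 70% of its speed; a pose out of reach is approached as far as the arm can. A call with a number of a shift or a turn outside -1 to 1 is refused whole. A call with a gripper value outside its range is refused whole. The fingers move at their own pace and stop on an object; the grip force is fixed at half the most. Time passes only in rows, so rows that do not move let the fingers close. It gives the time, the measured TCP pose, the force, the opening and the grip force at its end, in the units of the state.
- observe(): the state, without advancing time (a new reading comes with each control period).
- snapshot(name): name is "scene" or "top" or "wrist"; returns a dict with "img" (480x640x3 uint8, red, green, blue), "K" (3x3 intrinsics, pixels), "pose" (4x4, takes a point from camera to world coordinates). Camera axes: x right, y down, z forward; pixel columns grow to the right and rows downward; lengths in mm; the calibration is good to about 2 mm. A picture is of the moment at which its call begins. There is no depth.
- close_job(): hands the job in; it is judged then, once.
The state is a dict: "time_s": time; "qpos": joint angles; "joint_velocities": joint speeds; "effort": joint torques, N m; "tcp_pos": TCP position; "eef_rot": TCP orientation; "ft_force": force on the tool from outside, world axes, zero at the start; "ft_torque": the same for the moment, N m; "width": finger opening in mm; "gripper_force": force on a finger pad.
Only numpy, scipy, OpenCV 4.12 (cv2) and the standard library are available. Lean on these libraries where they do the work, as an engineer would, in place of code of your own. Each camera call takes 0.05 s, during which the arm holds its last target. There are 200 camera calls.

## Working session

There is one attempt and no reset: what is moved stays moved. The work goes in short steps, Python scripts to look and compute and a shell command to move; the robot and the scene stay as the last step left them, time stands still between calls to the robot, and variables do not carry over. Pictures are saved under pics/ and viewed, at most 10 in all, crops included, and the job is handed in when it is done.

```bash
mkdir -p pics; ls; python3 - <<'E'
from rig import *
import cv2
for n in("top","scene"):
    s=snapshot(n); cv2.imwrite(f"pics/{n}0.png",s["img"][:,:,::-1]); print(n,s["K"].tolist(),s["pose"].round(4).tolist())
print(observe())
E
```

```text
pics
top [[585.6740633987031, 0.0, 321.2785117504269], [0.0, 585.6740633987031, 239.41989534889868], [0.0, 0.0, 1.0]] [[-0.0167, -0.9941, 0.1072, 273.6731], [-0.9995, 0.0193, 0.0234, 94.3978], [-0.0253, -0.1068, -0.994, 1592.7912], [0.0, 0.0, 0.0, 1.0]]
scene [[464.9053682297906, 0.0, 316.37575906677097], [0.0, 464.9053682297906, 240.23125974331154], [0.0, 0.0, 1.0]] [[-0.6628, -0.5335, 0.5255, -107.725], [-0.7488, 0.4653, -0.472, 637.9923], [0.0073, -0.7063, -0.7079, 844.8369], [0.0, 0.0, 0.0, 1.0]]
{'time_s': 0.1, 'qpos': array([-8.54917626e-01,  3.59335342e-01,  1.11948414e-02, -3.37557326e-04,
       -1.22410682e+00, -2.88126746e-01]), 'joint_velocities': array([ 0.00103177, -0.00242905,  0.00318786,  0.00031199,  0.0014971 ,
       -0.00058916]), 'effort': array([-3.03175490e-03, -5.84766304e+01,  2.94103146e+01,  6.95481107e+00,
       -3.29349488e-03,  2.27836745e-05]), 'tcp_pos': array([ 279.85680469, -613.83057537,  252.45844256]), 'eef_rot': array([ 3.14011129e+00, -1.08088323e-04, -2.71395555e+00]), 'ft_force': array([ 0.26946242, -0.70996909, -0.38101946]), 'ft_torque': array([-0.00695934,  0.01934983, -0.00025797]), 'gripper_force': 0.0, 'width': 85.36212587714107}
```

View pics/top0.png

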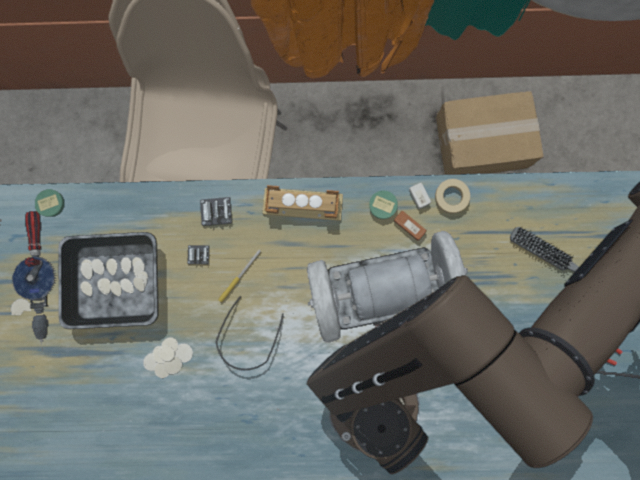

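View pics/scene0.png

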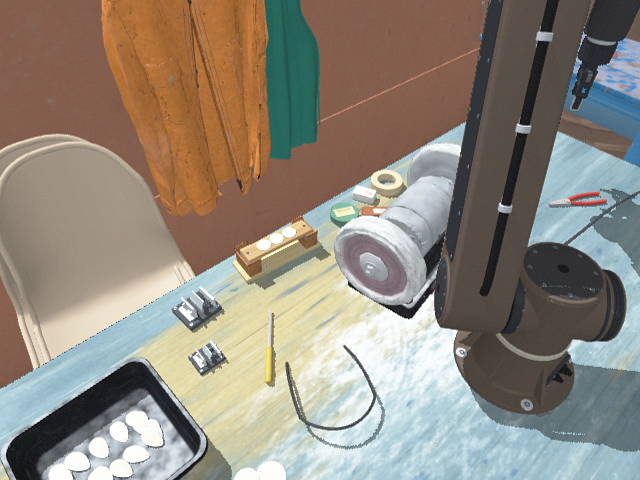

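Top view: the rest with the board (white discs) is at about (302,203), the larger clip at (216,211), the smaller look-alike clip at (198,255), and the grinder at (385,285). I'll take an enlarged crop to measure.

```bash
cat > h.py <<'E'
from rig import *
import numpy as np, cv2
from scipy.spatial.transform import Rotation as R
def back(s,uv,z):
    d=s["pose"][:3,:3]@np.linalg.solve(s["K"],[uv[0],uv[1],1.]); o=s["pose"][:3,3]
    return o+d*(z-o[2])/d[2]
def proj(s,P):
    c=(np.atleast_2d(P)-s["pose"][:3,3])@s["pose"][:3,:3]; q=c@s["K"].T
    return q[:,:2]/q[:,2:]
def tcp():
    o=observe(); return o["tcp_pos"],R.from_euler("xyz",o["eef_rot"])
def rows(pos,rot):
    "remaining move to world pose (mm, Rotation) in tool axes: normalised"
    p,r=tcp(); d=r.inv(); print("shift",(d.apply(np.array(pos)-p)/100).round(3),"turn",((d*rot).as_rotvec()/np.pi).round(3))
def axes(x,z):
    z=np.array(z,float);z/=np.linalg.norm(z); x=np.array(x,float);x-=z*(x@z);x/=np.linalg.norm(x)
    return R.from_matrix(np.c_[x,np.cross(z,x),z])
E
python3 - <<'E'
from h import *
s=snapshot("top")
c=s["img"][170:270,180:350,::-1]
cv2.imwrite("pics/crop.png",cv2.resize(c,None,fx=4.6,fy=4.6,interpolation=cv2.INTER_CUBIC))
for n,uv,z in(("rest",(302,203),56),("clip",(216,211),20),("small",(198,255),20),("tin",(384,206),20),("grind top",(385,285),150)): print(n,back(s,uv,z).round(1))
E
```

```text
rest [537.9 180.2  56. ]
clip [526.9 417.4  20. ]
small [407.4 466.1  20. ]
tin [531.1 -40.2  20. ]
grind top [313.9 -26.  150. ]
```

View pics/crop.png

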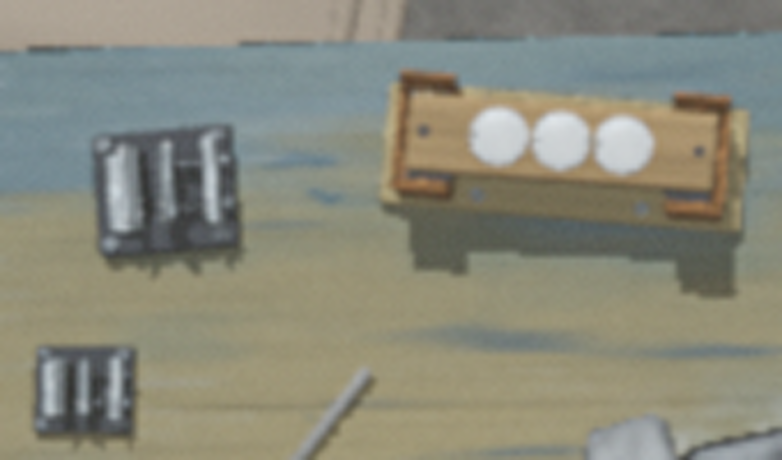

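Crop (4.6×, origin (180,170)): the discs centre on about (561,140) and run nearly along the image's u axis. The clip centre is about (168,190), with its jaws spread along u. I'll move above the rest with the wrist camera for a closer look.

```bash
python3 -m creep '0 0 -0.15 0 0 -0.052 1;0 0 -0.15 0 0 -0.052 1;0 0 -0.15 0 0 -0.052 1;0 0 -0.15 0 0 -0.052 1;0 0 -0.1 0 0 -0.052 1;0 0 0 0 0 -0.052 1;0 0 0 0 0 -0.052 1'; python3 - <<'E'
from h import *
s=snapshot("top")
f=lambda x,y,z:back(s,(180+x/4.6,170+y/4.6),z)
a,b=f(499,136,60),f(624,144,60); c=f(561,140,60); print("rest",c,np.degrees(np.arctan2(*(a-b)[:2][::-1]))-90)
print("clip",np.mean([f(95,140,12),f(232,125,12),f(240,250,12),f(105,260,12)],0))
rows([538,250,330],axes([0,-1,0],[0,0,-1]))
E
```

```text
time_s: 1.02
tcp_pos: [280.0, -614.0, 323.1]
eef_rot: [3.142, 0.0, -1.565]
ft_force: [0.6, -0.5, 0.0]
width: 85.3
gripper_force: 0.0
rest [544.06634525 180.00143048  60.        ] -4.9163660872821
clip [525.14029003 417.59517593  12.        ]
shift [-8.604 -2.697 -0.066] turn [0.    0.    0.004]
```

```bash
python3 -m creep '-0.4 -0.13 0 0 0 0 1;-0.4 -0.13 0 0 0 0 1;-0.4 -0.13 0 0 0 0 1;-0.4 -0.13 0 0 0 0 1;-0.4 -0.13 0 0 0 0 1;-0.4 -0.13 0 0 0 0 1;-0.4 -0.13 0 0 0 0 1;-0.4 -0.13 0 0 0 0 1;-0.4 -0.13 0 0 0 0 1;-0.4 -0.13 0 0 0 0 1;-0.4 -0.13 0 0 0 0 1;-0.4 -0.13 0 0 0 0 1;-0.4 -0.13 0 0 0 0 1;-0.4 -0.13 0 0 0 0 1;-0.4 -0.13 0 0 0 0 1;-0.4 -0.13 0 0 0 0 1;-0.4 -0.13 0 0 0 0 1;-0.4 -0.13 0 0 0 0 1;-0.4 -0.13 0 0 0 0 1;0 0 0 0 0 0 1'; python3 - <<'E'
from h import *
s=snapshot("wrist")
cv2.imwrite("pics/w1.png",s["img"][:,:,::-1]);print(s["K"],s["pose"].round(3),observe()["qpos"])
print(proj(s,[[544,180,60],[525,417,12]]))
E
```

```text
time_s: 3.58
tcp_pos: [527.0, 148.2, 322.3]
eef_rot: [3.14, -0.001, -1.571]
ft_force: [0.1, -0.5, -0.2]
width: 85.3
gripper_force: 0.0
[[358.11061465   0.         316.23093957]
 [  0.         358.11061465 236.66391885]
 [  0.           0.           1.        ]] [[-1.00000e+00  0.00000e+00 -1.00000e-03  5.26974e+02]
 [ 0.00000e+00  9.63000e-01  2.71000e-01  7.90100e+01]
 [ 1.00000e-03  2.71000e-01 -9.63000e-01  4.42184e+02]
 [ 0.00000e+00  0.00000e+00  0.00000e+00  1.00000e+00]] [ 6.30611489e-01  1.09083712e-01 -1.59359158e-01 -1.49822246e-04
 -1.30387709e+00 -6.30559986e-01]
[[300.53142565 230.87003439]
 [317.40929246 384.46118175]]
```

View pics/w1.png

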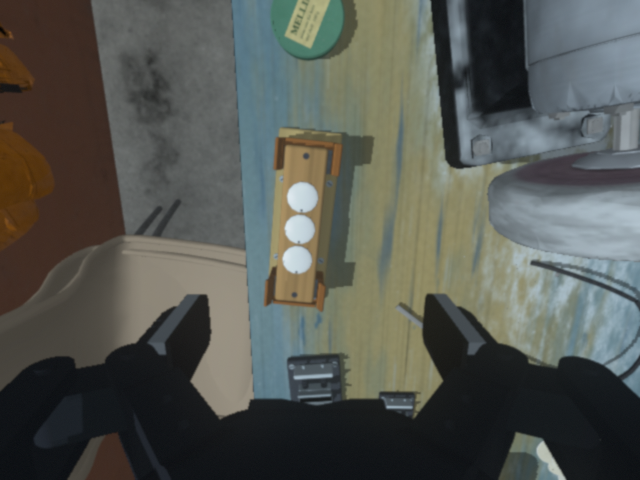

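Wrist view: the board discs run (302,197)–(299,229)–(296,260). The clip is at (316,380), partly hidden by the gripper. I'll shift to +y to see both unobstructed and measure by segmentation.

```bash
python3 - <<'E'
from h import *
s=snapshot("wrist")
im=s["img"];m=((im.min(2)>200)).astype(np.uint8);m[:,:270]=0;m[:,335:]=0;m[:170]=0;m[280:]=0
n,l,st,c=cv2.connectedComponentsWithStats(m)
P=[(back(s,c[i],60.),st[i,4],c[i]) for i in range(1,n) if st[i,4]>200]
for p in P: print(p)
print(np.mean([p[0] for p in P],0))
E
python3 -m creep '-0.4 -0.03 0 0 0 0 1;-0.4 -0.03 0 0 0 0 1;-0.4 -0.03 0 0 0 0 1;-0.2 0 0.2 0 0 0 1;0 0 0.4 0 0 0 1;0 0 0.2 0 0 0 1;0 0 0 0 0 0 1'; python3 - <<'E'
from h import *
s=snapshot("wrist")
im=s["img"][:,:,::-1]; u,v=proj(s,[[525,417,30]])[0].astype(int); print(u,v,s["pose"][:3,3])
x0,y0=max(u-70,0),max(v-65,0);print(x0,y0)
cv2.imwrite("pics/w2.png",cv2.resize(im[y0:y0+110,x0:x0+140],None,fx=5,fy=5,interpolation=cv2.INTER_CUBIC))
E
```

```text
(array([548.65585714, 141.27683986,  60.        ]), np.int32(306), array([295.37581699, 197.13071895]))
(array([552.34026356, 177.01130474,  60.        ]), np.int32(276), array([292.55797101, 229.28985507]))
(array([556.43927272, 212.89418415,  60.        ]), np.int32(233), array([289.51072961, 260.03433476]))
[552.47846447 177.06077625  60.        ]
time_s: 4.55
tcp_pos: [534.9, 284.5, 242.0]
eef_rot: [3.139, -0.002, -1.572]
ft_force: [-0.1, 0.5, 1.2]
width: 85.0
gripper_force: 0.0
325 336 [534.85820765 215.44224192 362.00589071]
255 271
```

View pics/w2.png

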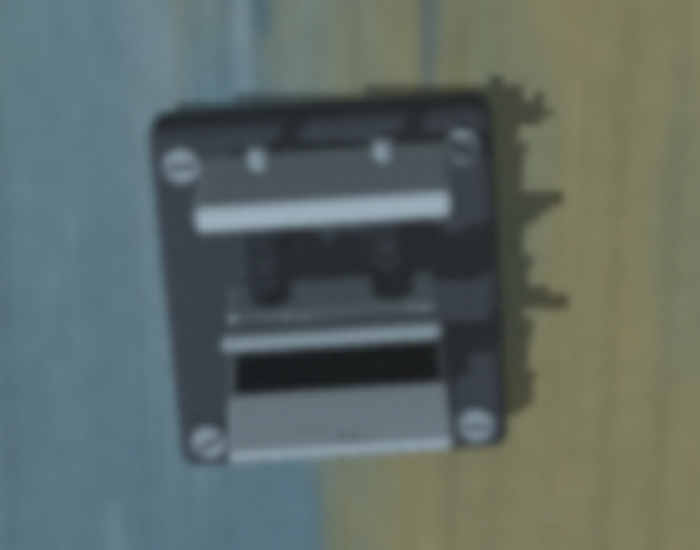

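Close view of the clip: the rigid jaw with the black rubber face is on the world +y side (crop v≈370–460). The sprung jaw is at v≈335, and its spring rods run to the back plate at v≈210. Clip +y is therefore about world +y. The plate corners in the crop are (155,115), (492,95), (505,440), (190,460).

```bash
python3 - <<'E'
from h import *
s=snapshot("wrist")
C=np.array([back(s,(255+x/5,271+y/5),12.) for x,y in((155,115),(492,95),(505,440),(190,460))]);print(C.round(1),C.mean(0))
e=[np.linalg.norm(C[i]-C[i-1]) for i in range(4)];print(e)
d=(C[0]-C[1])+(C[3]-C[2]);print("yaw x",np.degrees(np.arctan2(d[1],d[0])))
d=(C[3]-C[0])+(C[2]-C[1]);print("yaw y",np.degrees(np.arctan2(d[1],d[0]))-90)
# screws / lip ends
for z,p,q in((45,(195,218),(448,205)),(45,(222,345),(441,330))):
    a,b=[back(s,(255+x/5,271+y/5),z) for x,y in(p,q)];print("lip",a.round(1),b.round(1),np.linalg.norm(a-b),np.degrees(np.arctan2((a-b)[1],(a-b)[0])))
# rubber/rigid lip top edge
a,b=[back(s,(255+x/5,271+y/5),45.) for x,y in((232,460),(450,442))];print("rigid outer",a,b)
# rest from w1
im=cv2.imread("pics/w1.png");hsv=cv2.cvtColor(im,cv2.COLOR_BGR2HSV)
w={"K":s["K"],"pose":np.array([[-1,0,-.001,526.974],[0,.963,.271,79.01],[.001,.271,-.963,442.184],[0,0,0,1]])}
for t in(60,40):
    m=((hsv[...,1]<t)&(hsv[...,2]>110)).astype(np.uint8);k=np.zeros_like(m);k[175:285,278:326]=1;m&=k
    m=cv2.erode(m,np.ones((3,3),np.uint8))
    n,l,st,c=cv2.connectedComponentsWithStats(m)
    for i in range(1,n):
        if st[i,4]>100: print(t,st[i,2:],c[i].round(1),back(w,c[i],60.).round(1))
E
```

```text
[[568.  378.4  12. ]
 [496.1 373.8  12. ]
 [490.9 458.3  12. ]
 [562.1 463.4  12. ]] [529.27252058 418.47425764  12.        ]
[np.float64(85.20085168815933), np.float64(71.98818564560322), np.float64(84.57894324668763), np.float64(71.35792432447079)]
yaw x 3.871330621816885
yaw y 3.739623559657872
lip [557.6 385.2  45. ] [507.8 382.4  45. ] 49.821976382197995 3.187180245045446
lip [552.6 413.5  45. ] [508.7 410.1  45. ] 44.109103095402794 4.3613641386875415
rigid outer [550.96560533 440.15800888  45.        ] [506.32676746 435.95957364  45.        ]
60 [ 31  30 685] [302.1 196.8] [541.8 142.1  60. ]
60 [  32   58 1236] [298.1 243.4] [546.8 194.4  60. ]
40 [ 29  29 660] [302.1 196.9] [541.8 142.1  60. ]
40 [ 29  28 608] [299.4 228.8] [545.2 177.5  60. ]
40 [ 28  27 560] [296.8 259.3] [548.5 213.1  60. ]
```

```bash
python3 -m creep '-0.4 0 0 0 0.05 0 1;-0.5 0 0 0 0.05 0 1;-0.4 0 -0.1 0 0.05 0 1;0 0 0 0 0.05 0 1;0 0 0 0 0.05 0 1;0 0 0 0 0 0 1;0 0 0 0 0 0 1'; python3 - <<'E'
from h import *
o=observe();print(o["qpos"].round(2)); 
rows([529,418,260],axes([0,-1,1],[0,-1,-1]))
s=snapshot("wrist")
im=s["img"][:,:,::-1]; print(proj(s,[[529,418,12]]),s["pose"].round(3).tolist())
cv2.imwrite("pics/w3.png",im)
E
```

```text
time_s: 5.52
tcp_pos: [536.0, 416.7, 233.6]
eef_rot: [-3.14, -0.782, -1.572]
ft_force: [-0.1, -0.3, 0.6]
width: 85.2
gripper_force: 0.0
[ 1.11  0.72  0.22  0.33 -1.78 -1.16]
shift [ 0.177  0.07  -0.197] turn [-0.     0.001 -0.   ]
[[324.12808565 392.41466868]] [[-1.0, 0.001, 0.001, 535.605], [0.0, 0.874, -0.486, 452.475], [-0.002, -0.486, -0.874, 366.858], [0.0, 0.0, 0.0, 1.0]]
```

View pics/w3.png

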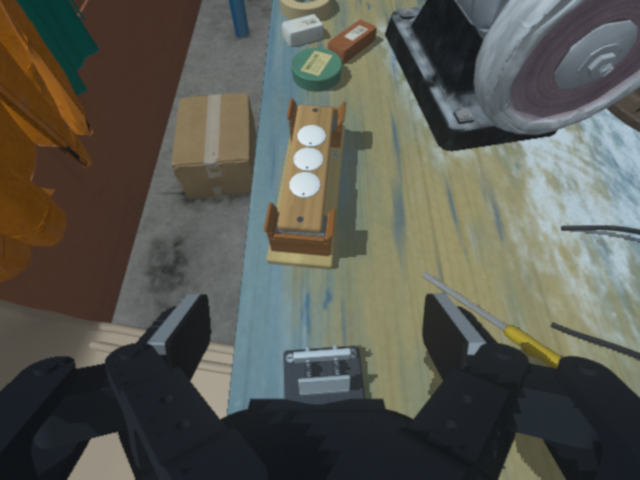

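The +45° pose (body on +y) is reachable. The rest lies at (308,160) and the sprung jaw at (325,385). I'll pick the board from its +y end in this tilt.

```bash
cat >> h.py <<'E'
a=np.radians(5.2); U=np.array([np.sin(a),np.cos(a),0]); Z=np.array([0,0,1.]); RC=np.array([545,178.5,50])
b=np.radians(3.8); V=np.array([-np.sin(b),np.cos(b),0]); CF=np.array([529.3,418.5,12])
E
python3 - <<'E'
from h import *
r=axes(-U+Z,-U-Z); z=r.as_matrix()[:,2]; g=RC+30*U-3*z
rows(g-120*z,r); 
s=snapshot("wrist")
E
```

```text
shift [ 0.176 -0.193  1.548] turn [-0.021  0.001  0.02 ]
```

```bash
python3 -m creep '0.04 -0.05 0.39 0 0 0 1;0.04 -0.05 0.39 0 0 0 1;0.05 -0.05 0.39 0 0 0 1;0.05 -0.05 0.38 -0.021 0 0.02 1;0 0 0 0 0 0 1;0 0 0 0 0 0 1'; python3 - <<'E'
from h import *
r=axes(-U+Z,-U-Z); z=r.as_matrix()[:,2]; g=RC+30*U-3*z
rows(g-120*z,r); rows(g,r); print(observe()["qpos"].round(2))
s=snapshot("wrist")
P=[RC+k*U+10*Z for k in(-36,0,36)]; print(proj(s,P).round(1))
im=s["img"];hsv=cv2.cvtColor(im,cv2.COLOR_RGB2HSV);m=((hsv[...,1]<45)&(hsv[...,2]>130)).astype(np.uint8)
n,l,st,c=cv2.connectedComponentsWithStats(cv2.erode(m,np.ones((3,3),np.uint8)))
q=proj(s,P).mean(0)
for i in range(1,n):
    if 300<st[i,4]<5000 and np.linalg.norm(c[i]-q)<150: print(st[i],c[i].round(1),back(s,c[i],60).round(1))
cv2.imwrite("pics/w4.png",im[:,:,::-1])
E
```

```text
time_s: 6.38
tcp_pos: [556.4, 294.3, 137.6]
eef_rot: [3.141, -0.782, -1.661]
ft_force: [0.1, 0.9, 0.2]
width: 85.1
gripper_force: 0.0
shift [-0.009  0.008  0.   ] turn [0.    0.001 0.   ]
shift [-0.005  0.008  1.2  ] turn [0.    0.001 0.   ]
[ 0.98  0.7  -0.05  0.34 -1.54 -1.21]
[[317.1 156.1]
 [317.2 194.3]
 [317.3 238.1]]
[175 104  14  78 922] [180.6 141.8] [647.8 118.1  60. ]
[ 296  145   42   33 1044] [316.8 160.6] [542.4 147.   60. ]
[ 295  181   45   37 1265] [316.8 198.8] [545.7 182.3  60. ]
[ 293  222   48   42 1555] [316.6 242.3] [549.  217.5  60. ]
```

Lateral alignment is within 1 mm, and along the length the centre is at about y=180. I'm descending and gripping.

```bash
sed -i 's/545,178.5,50/545,180,50/' h.py; python3 -m creep '-0.016 0.008 0.3 0 0 0 1;0 0 0.3 0 0 0 1;0 0 0.3 0 0 0 1;0 0 0.15 0 0 0 1;0 0 0.14 0 0 0 1;0 0 0 0 0 0 1;0 0 0 0 0 0 -1;0 0 0 0 0 0 -1;0 0 0 0 0 0 -1;0 0 0 0 0 0 -1;0 0 0 0 0 0 -1;0 0 0 0 0 0 -1'; python3 -m creep '0 0 0 0 0 0 -1;-0 0 0 0 0 0 -1'
```

```text
time_s: 7.92
tcp_pos: [547.4, 212.2, 51.0]
eef_rot: [3.14, -0.785, -1.659]
ft_force: [-1.2, 3.0, 5.6]
width: 45.3
gripper_force: 61.6
time_s: 8.18
tcp_pos: [547.4, 212.1, 51.0]
eef_rot: [3.14, -0.785, -1.659]
ft_force: [-0.8, 3.0, 6.5]
width: 45.0
gripper_force: 61.6
```

```bash
python3 -m creep '0.14 0 -0.14 0 0 0 -1;0.28 0 -0.28 0 0 0 -1;0.28 0 -0.28 0 0 0 -1;0.28 0 -0.28 0 0 0 -1;0.28 0 -0.28 0 0 0 -1;0.14 0 -0.14 0 0 0 -1;0 0 0 0 -0.05 0 -1;0 0 0 0 -0.05 0 -1;0 0 0 0 -0.05 0 -1;0 0 0 0 -0.05 0 -1;0 0 0 0 -0.05 0 -1;0 0 0 0 -0.05 0 -1;0 0 0 0 -0.05 0 -1;0 0 0 0 -0.05 0 -1;0 0 0 0 -0.05 0 -1;0 0 0 0 -0.05 0 -1;0 0 0 0 0 0 -1'; python3 - <<'E'
from h import *
r=axes(-V-Z,V-Z); z=r.as_matrix()[:,2]; g=CF+120*Z-3*z
print(observe()["qpos"].round(2),tcp()[1].as_matrix().round(3))
rows(g+50*Z,r)
E
```

```text
time_s: 10.3
tcp_pos: [547.5, 208.6, 246.5]
eef_rot: [3.132, 0.786, -1.674]
ft_force: [0.9, -0.8, -1.8]
width: 45.2
gripper_force: 61.5
[ 0.17  0.21 -0.14 -0.85 -1.15  0.07] [[-0.073 -0.995  0.063]
 [-0.703  0.096  0.704]
 [-0.707  0.007 -0.707]]
shift [-1.007  0.375  1.893] turn [-0.035  0.    -0.038]
```

```bash
python3 -m creep '-0.17 0.06 0.32 0 0 0 -1;-0.17 0.06 0.32 0 0 0 -1;-0.17 0.06 0.32 0 0 0 -1;-0.17 0.06 0.32 0 0 0 -1;-0.17 0.06 0.32 0 0 0 -1;-0.16 0.075 0.29 0 0 0 -1;0 0 0 -0.035 0 -0.038 -1;0 0 0 0 0 0 -1;0 0 0 0 0 0 -1'; python3 - <<'E'
from h import *
r=axes(-V-Z,V-Z); z=r.as_matrix()[:,2]; g=CF+120*Z-3*z
rows(g+50*Z,r)
for n in("wrist","scene"):
    s=snapshot(n);cv2.imwrite(f"pics/{n}5.png",s["img"][:,:,::-1]);print(n,s["pose"].round(3).tolist(),proj(s,[CF]))
t=snapshot("scene");i=t["img"][255:345,150:240,::-1]
w=cv2.resize(cv2.imread("pics/wrist5.png"),(400,300)); j=cv2.resize(i,(400,400),interpolation=cv2.INTER_CUBIC)
cv2.imwrite("pics/m5.png",np.hstack([cv2.copyMakeBorder(w,0,100,0,0,0),j]))
E
```

```text
time_s: 11.42
tcp_pos: [528.0, 419.6, 186.1]
eef_rot: [-3.136, 0.784, -1.496]
ft_force: [0.3, -0.8, -0.3]
width: 45.2
gripper_force: 62.1
shift [ 0.037 -0.012 -0.009] turn [ 0.    -0.001  0.002]
wrist [[-0.998, -0.038, -0.059, 537.13], [-0.07, 0.488, 0.87, 285.539], [-0.004, 0.872, -0.49, 222.198], [0.0, 0.0, 0.0, 1.0]] [[315.23880591  43.72129207]]
scene [[-0.663, -0.533, 0.525, -107.725], [-0.749, 0.465, -0.472, 637.992], [0.007, -0.706, -0.708, 844.837], [0.0, 0.0, 0.0, 1.0]] [[197.00507694 306.37292339]]
```

View pics/m5.png

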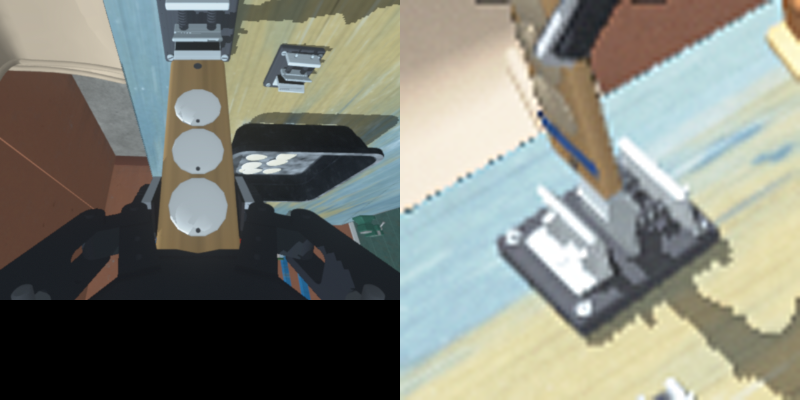

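The board hangs upright over the clip, finished face towards −y, centred in width. I'll overlay the predicted geometry to check alignment across the mouth.

```bash
python3 - <<'E'
from h import *
X=np.cross(V,Z); p,r=tcp(); z=r.as_matrix()[:,2]; B=p+3*z-120*Z; print("bottom",B,"vs CF",(B-CF)@np.c_[X,V,Z])
out=[]
for n,f in(("wrist",5),("scene",7)):
    s=snapshot(n); im=s["img"][:,:,::-1]; u,v=proj(s,[CF+40*Z])[0].astype(int); h=400//f//2*1; x0,y0=u-h,max(v-h,0)
    c=np.ascontiguousarray(cv2.resize(im[y0:y0+2*h,x0:x0+2*h],(400,400),interpolation=cv2.INTER_CUBIC)); k=400/(2*h)
    def L(P,col): 
        q=((proj(s,P)-[x0,y0]+.5)*k).astype(np.int32); cv2.polylines(c,[q],False,col,1)
    L([B+X*i+V*j for i,j in((-23,-6),(23,-6),(23,6),(-23,6),(-23,-6))],(0,0,255))
    L([B+X*23-V*6,B+X*23-V*6+60*Z],(0,0,255))
    L([CF+X*i+V*j for i,j in((-37,-42),(37,-42),(37,42),(-37,42),(-37,-42))],(0,255,0))
    for j in(-11,13): L([CF+X*-22.5+V*j+33*Z,CF+X*22.5+V*j+33*Z],(255,0,255))
    L([CF+X*-22.5+V*6,CF+X*22.5+V*6],(0,255,255))
    out.append(c)
cv2.imwrite("pics/ov.png",np.hstack(out))
E
```

```text
bottom [527.93031854 421.2363324   64.56566982] vs CF [-1.18532275  2.82109062 52.56566982]
```

View pics/ov.png

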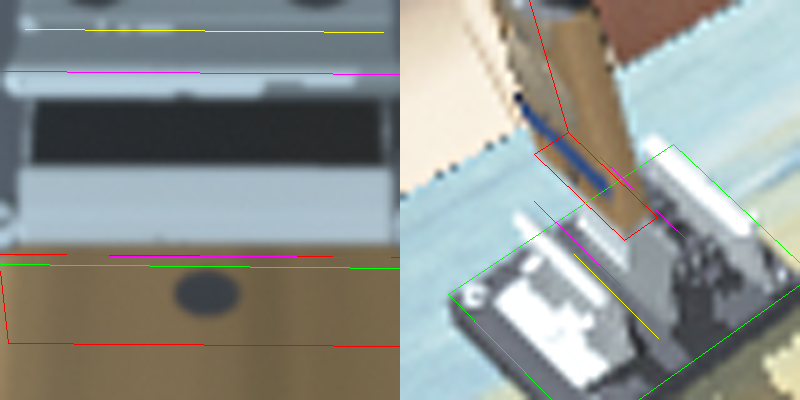

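The overlay agrees to within 1–3 mm. I'll lower slowly into the mouth and use the side force to fine-tune.

```bash
python3 -m creep '0.076 -0.01 0.064 0 0 0 -1;0.07 0 0.07 0 0 0 -1;0 0 0 0 0 0 -1;0 0 0 0 0 0 -1'; python3 -m creep '0.035 0 0.035 0 0 0 -1;0 0 0 0 0 0 -1'; python3 -m creep '0.035 0 0.035 0 0 0 -1;0 0 0 0 0 0 -1'; python3 - <<'E'
from h import *
X=np.cross(V,Z); p,r=tcp(); z=r.as_matrix()[:,2]; B=p+3*z-120*Z; print((B-CF)@np.c_[X,V,Z])
E
```

```text
time_s: 12.18
tcp_pos: [529.8, 418.3, 166.2]
eef_rot: [-3.136, 0.785, -1.495]
ft_force: [0.1, 0.6, -1.7]
width: 45.1
gripper_force: 62.1
time_s: 12.42
tcp_pos: [529.5, 418.4, 161.2]
eef_rot: [-3.136, 0.785, -1.495]
ft_force: [-1.1, 0.7, -0.8]
width: 45.0
gripper_force: 62.1
time_s: 12.68
tcp_pos: [529.7, 418.8, 156.6]
eef_rot: [-3.135, 0.786, -1.495]
ft_force: [-0.2, 2.1, -1.0]
width: 45.2
gripper_force: 62.0
[ 0.43748736  2.43608909 22.45844554]
```

```bash
python3 -m creep '0.035 0 0.035 0 0 0 -1;0 0 0 0 0 0 -1'; python3 -m creep '0.035 0 0.035 0 0 0 -1;0 0 0 0 0 0 -1'
```

```text
time_s: 12.92
tcp_pos: [529.9, 418.9, 151.8]
eef_rot: [-3.135, 0.786, -1.495]
ft_force: [0.1, 3.2, 0.7]
width: 45.1
gripper_force: 62.1
time_s: 13.18
tcp_pos: [529.9, 418.7, 146.6]
eef_rot: [-3.135, 0.785, -1.495]
ft_force: [-0.4, 4.7, 0.8]
width: 45.4
gripper_force: 62.2
```

The sprung jaw is pushing on the board but the rubber isn't reached yet. I'll feel towards +y.

```bash
python3 -m creep '-0.014 0 0.014 0 0 0 -1;0 0 0 0 0 0 -1'; python3 -m creep '-0.014 0 0.014 0 0 0 -1;0 0 0 0 0 0 -1'
```

```text
time_s: 13.42
tcp_pos: [529.7, 420.4, 146.7]
eef_rot: [-3.135, 0.785, -1.494]
ft_force: [1.7, 3.9, 0.7]
width: 45.3
gripper_force: 62.1
time_s: 13.68
tcp_pos: [529.6, 422.2, 146.6]
eef_rot: [-3.135, 0.785, -1.495]
ft_force: [0.6, 2.8, 0.7]
width: 45.0
gripper_force: 62.1
```

```bash
python3 -m creep '-0.01 0 0.01 0 0 0 -1;0 0 0 0 0 0 -1'; python3 -m creep '0.045 0 0.045 0 0 0 -1;0 0 0 0 0 0 -1;0 0 0 0 0 0 -1'
```

```text
time_s: 13.92
tcp_pos: [529.5, 423.2, 146.6]
eef_rot: [-3.135, 0.784, -1.494]
ft_force: [0.9, -0.7, 2.0]
width: 45.3
gripper_force: 62.4
time_s: 14.3
tcp_pos: [529.5, 423.2, 139.8]
eef_rot: [-3.136, 0.784, -1.495]
ft_force: [2.8, -1.3, -1.0]
width: 45.3
gripper_force: 62.3
```

```bash
python3 -m creep '0.025 0 0.025 0 0 0 -1;0 0 0 0 0 0 -1;0 0 0 0 0 0 -1'; python3 -m creep '0.02 0 0.02 0 0 0 -1;0 0 0 0 0 0 -1;0 0 0 0 0 0 -1'
```

```text
time_s: 14.68
tcp_pos: [529.3, 423.5, 136.5]
eef_rot: [-3.136, 0.785, -1.495]
ft_force: [0.6, -2.6, 0.3]
width: 45.1
gripper_force: 62.5
time_s: 15.05
tcp_pos: [529.6, 424.2, 135.3]
eef_rot: [-3.134, 0.787, -1.493]
ft_force: [-0.6, -3.3, 8.3]
width: 45.2
gripper_force: 62.9
```

```bash
python3 -m creep '0.01 0 0.01 0 0 0 -1;0 0 0 0 0 0 -1;0 0 0 0 0 0 -1'; python3 -m creep '0.01 0 0.01 0 0 0 -1;0 0 0 0 0 0 -1;0 0 0 0 0 0 -1'
```

```text
time_s: 15.42
tcp_pos: [529.6, 424.5, 135.3]
eef_rot: [-3.133, 0.788, -1.492]
ft_force: [-2.7, -6.0, 16.3]
width: 45.4
gripper_force: 63.7
time_s: 15.8
tcp_pos: [529.9, 425.2, 135.2]
eef_rot: [-3.131, 0.789, -1.49]
ft_force: [-3.1, -6.8, 21.0]
width: 45.0
gripper_force: 64.0
```

Seated on the floor: z stays put while the force climbs to 21 N. I'll relax, release and back off.

```bash
python3 -m creep '-0.02 0 -0.02 0 0 0 -1;0 0 0 0 0 0 -1;0 0 0 0 0 0 1;0 0 0 0 0 0 1;0 0 0 0 0 0 1;0 0 0 0 0 0 1;0 0 0 0 0 0 1;0 0 -0.2 0 0 0 1;0 0 -0.4 0 0 0 1;0 0 -0.4 0 0 0 1;0 0 -0.3 0 0 0 1;0 0 0 0 0 0 1'; python3 - <<'E'
from h import *
cv2.imwrite("pics/_w.png",0*np.zeros((2,2)))
X=np.cross(V,Z); CF=np.array([529.6,424,12]); out=[]
for n,c0,w in(("wrist",CF+80*Z,None),("scene",CF+90*Z,110)):
    s=snapshot(n); im=s["img"][:,:,::-1].copy()
    if w is None: x0,y0,W,H=0,0,640,480
    else:
        u,v=proj(s,[c0])[0].astype(int); x0,y0,W,H=u-70,v-75,140,150
    k=400/W; c=cv2.resize(im[y0:y0+H,x0:x0+W],None,fx=k,fy=k,interpolation=cv2.INTER_CUBIC)
    for j in(-6,6):
        q=((proj(s,[CF+X*i+V*j+h*Z for i,h in((-23,0),(23,0),(23,180),(-23,180),(-23,0))])-[x0,y0]+.5)*k).astype(np.int32); cv2.polylines(c,[q],False,(0,0,255) if j<0 else (0,255,0),1)
    c=cv2.copyMakeBorder(c,0,max(0,430-c.shape[0]),0,0,0)[:430]; out.append(c)
cv2.imwrite("pics/ov2.png",np.hstack(out))
E
```

```text
time_s: 17.3
tcp_pos: [536.9, 330.4, 229.1]
eef_rot: [-3.128, 0.786, -1.492]
ft_force: [0.9, 1.5, 0.7]
width: 85.2
gripper_force: 0.0[ WARN:0@0.009] global loadsave.cpp:1063 imwrite_ Unsupported depth image for selected encoder is fallbacked to CV_8U.
```

View pics/ov2.png

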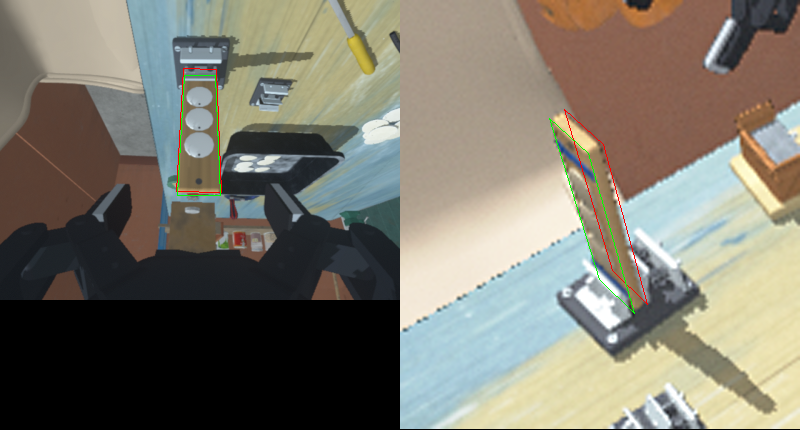

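Clean stand in the clip: both overlays fit within about 2 mm of CF=(529.6,424). I'll cross over above the board and turn to the other side.

```bash
sed -i 's/CF=np.array(.*/CF=np.array([529.6,424,12])/' h.py
python3 -m creep '-0.28 0 -0.28 0 0 0 1;-0.28 0 -0.28 0 0 0 1;-0.2 0 -0.2 0 0 0 1;-0.28 0 0.28 0 0 0 1;-0.28 0 0.28 0 0 0 1;-0.07 0 0.07 0 0.05 0 1;0 0 0 0 0.05 0 1;0 0 0 0 0.05 0 1;0 0 0 0 0.05 0 1;0 0 0 0 0.05 0 1;0 0 0 0 0.05 0 1;0 0 0 0 0.05 0 1;0 0 0 0 0.05 0 1;0 0 0 0 0.05 0 1;0 0 0 0 0.05 0 1;0 0 0 0 0 0 1'; python3 - <<'E'
from h import *
r=axes(-V+Z,-V-Z); z=r.as_matrix()[:,2]; g=CF+120*Z-3*z
print(observe()["qpos"].round(2)); rows(g-110*z,r)
E
```

```text
time_s: 19.4
tcp_pos: [527.3, 422.7, 327.3]
eef_rot: [3.139, -0.795, -1.495]
ft_force: [-0.5, 0.3, -0.5]
width: 85.4
gripper_force: 0.0
[ 1.14  0.66  0.29  0.38 -1.91 -1.07]
shift [-1.391 -0.032  0.23 ] turn [-0.001 -0.003  0.002]
```

```bash
python3 -m creep '-0.35 -0.008 0 0 0 0 1;-0.35 -0.008 0 0 0 0 1;-0.35 -0.008 0 0 0 0 1;-0.34 -0.008 0.23 0 0 0 1;0 0 0 0 0 0 1;0 0 0 0 0 0 1'; python3 - <<'E'
from h import *
r=axes(-V+Z,-V-Z); z=r.as_matrix()[:,2]; g=CF+120*Z-3*z
print(observe()["qpos"].round(2)); rows(g-110*z,r); rows(g,r)
X=np.cross(V,Z);s=snapshot("wrist");c=s["img"][:,:,::-1].copy()
for j in(-6,6):
    q=proj(s,[CF+X*i+V*j+h*Z for i,h in((-23,0),(23,0),(23,180),(-23,180),(-23,0))]).astype(np.int32); cv2.polylines(c,[q],False,(0,0,255) if j<0 else (0,255,0),1)
cv2.imwrite("pics/ov3.png",c[:420])
E
```

```text
time_s: 20.15
tcp_pos: [527.0, 503.0, 220.7]
eef_rot: [-3.134, -0.784, -1.505]
ft_force: [1.4, -0.2, 0.4]
width: 85.4
gripper_force: 0.0
[ 1.18  0.82  0.38  0.34 -1.84 -1.14]
shift [-0.069  0.027  0.056] turn [-0.002  0.    -0.   ]
shift [-0.067  0.036  1.156] turn [-0.002  0.    -0.   ]
```

View pics/ov3.png

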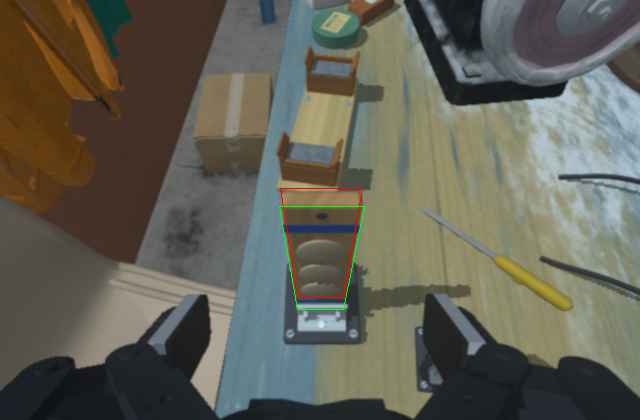

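The board shows its beige face and the predicted outline fits it. The rest is visible, empty, at (320,110). I'm going in to grip.

```bash
python3 -m creep '-0.067 0.036 0.2 0 0 0 1;0 0 0.3 0 0 0 1;0 0 0.3 0 0 0 1;0 0 0.2 0 0 0 1;0 0 0.15 0 0 0 1;0 0 0 0 0 0 1;0 0 0 0 0 0 1'; python3 - <<'E'
from h import *
r=axes(-V+Z,-V-Z); z=r.as_matrix()[:,2]; g=CF+120*Z-3*z
rows(g,r)
E
python3 -m creep '0 0 0 0 0 0 -1;0 0 0 0 0 0 -1;0 0 0 0 0 0 -1;0 0 0 0 0 0 -1;0 0 0 0 0 0 -1;0 0 0 0 0 0 -1;0 0 0 0 0 0 -1'
```

```text
time_s: 21.08
tcp_pos: [529.2, 427.2, 133.9]
eef_rot: [-3.134, -0.784, -1.504]
ft_force: [0.5, -0.2, 0.5]
width: 85.4
gripper_force: 0.0
shift [ 0.009 -0.002  0.006] turn [-0.003  0.     0.   ]
time_s: 21.95
tcp_pos: [528.9, 426.5, 133.1]
eef_rot: [-3.135, -0.785, -1.504]
ft_force: [1.0, 1.7, 4.0]
width: 44.7
gripper_force: 61.3
```

```bash
python3 -m creep '0.1 0 -0.1 0 0 0 -1;0.15 0 -0.15 0 0 0 -1;0.25 0 -0.25 0 0 0 -1;0.28 0 -0.28 0 0 0 -1;0.28 0 -0.28 0 0 0 -1;0 0 0 0 -0.05 0 -1;0 0 0 0 -0.05 0 -1;0 0 0 0 -0.05 0 -1;0 0 0 0 -0.05 0 -1;0 0 0 0 -0.05 0 -1;0 0 0 0 -0.05 0 -1;0 0 0 0 -0.05 0 -1;0 0 0 0 -0.05 0 -1;0 0 0 0 -0.05 0 -1;0 0 0 0 -0.05 0 -1;0 0 0 0 0 0 -1'; python3 - <<'E'
from h import *
r=axes(-U-Z,U-Z); z=r.as_matrix()[:,2]; g=RC-29*U-3*z
print(observe()["qpos"].round(2)); rows(g+60*Z,r)
E
```

```text
time_s: 23.95
tcp_pos: [528.9, 423.4, 282.8]
eef_rot: [-3.138, 0.786, -1.5]
ft_force: [0.4, -0.6, -1.2]
width: 45.0
gripper_force: 61.4
[ 0.55  0.24 -0.02 -0.81 -1.05 -0.15]
shift [ 3.148  0.059 -0.737] turn [0.035 0.    0.036]
```

```bash
python3 -m creep '0.39 0.007 -0.092 0 0 0 -1;0.39 0.007 -0.092 0 0 0 -1;0.39 0.007 -0.092 0 0 0 -1;0.39 0.007 -0.092 0 0 0 -1;0.39 0.007 -0.092 0 0 0 -1;0.39 0.007 -0.092 0 0 0 -1;0.39 0.007 -0.092 0 0 0 -1;0.3 0.007 -0.05 0 0 0 -1;0 0 0 0.035 0 0.036 -1;0 0 0 0 0 0 -1;0 0 0 0 0 0 -1'; python3 - <<'E'
from h import *
r=axes(-U-Z,U-Z); z=r.as_matrix()[:,2]; g=RC-29*U-3*z
print(observe()["qpos"].round(2)); rows(g+60*Z,r)
p,_=tcp(); p=p+3*z+29*U; X=np.cross(U,Z); out=[]; print("board centre",p)
for n in("wrist","scene"):
    s=snapshot(n);c=s["img"][:,:,::-1].copy();x0,y0,W,H,k=0,0,640,480,.625
    if n=="scene":
        u,v=proj(s,[RC+30*Z])[0].astype(int);W,H,k=100,100,4;x0,y0=u-50,v-50
    c=cv2.resize(c[y0:y0+H,x0:x0+W],None,fx=k,fy=k,interpolation=cv2.INTER_CUBIC)
    for C,col in((p+6*Z,(0,0,255)),(RC+9*Z,(0,255,0))):
        q=((proj(s,[C+X*i+U*h for i,h in((-23,-90),(23,-90),(23,90),(-23,90),(-23,-90))])-[x0,y0])*k).astype(np.int32);cv2.polylines(c,[q],False,col,1)
    out.append(cv2.copyMakeBorder(c,0,400-c.shape[0],0,0,0))
cv2.imwrite("pics/ov4.png",np.hstack(out))
E
```

```text
time_s: 25.32
tcp_pos: [542.4, 163.6, 118.6]
eef_rot: [-3.136, 0.784, -1.649]
ft_force: [-0.4, 0.3, -0.9]
width: 44.5
gripper_force: 61.7
[ 0.06  0.38 -0.23 -0.93 -1.06  0.38]
shift [ 0.149 -0.009 -0.057] turn [ 0.001 -0.     0.003]
board centre [545.27012932 194.58125183 116.45878286]
```

View pics/ov4.png

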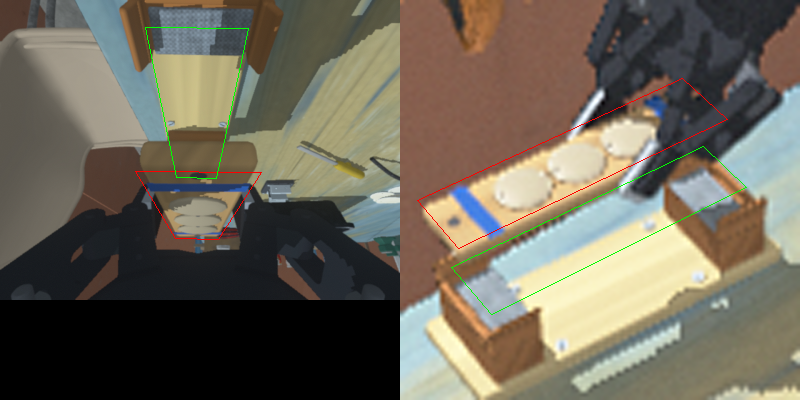

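Blue stripes and beige discs are up, with the board above the rest. The green target outline falls between the cheeks. I'm lowering it in.

```bash
python3 -m creep '0.149 -0.009 -0.057 0 0 0 -1;0.1 0 0.1 0 0 0 -1;0.1 0 0.1 0 0 0 -1;0.08 0 0.08 0 0 0 -1;0 0 0 0 0 0 -1;0 0 0 0 0 0 -1'; python3 - <<'E'
from h import *
r=axes(-U-Z,U-Z); z=r.as_matrix()[:,2]; g=RC-29*U-3*z
rows(g,r)
E
```

```text
time_s: 26.18
tcp_pos: [542.1, 148.7, 71.5]
eef_rot: [-3.139, 0.786, -1.655]
ft_force: [-0.1, 0.4, -1.2]
width: 45.4
gripper_force: 61.8
shift [ 0.135 -0.001  0.139] turn [0.001 0.    0.002]
```

```bash
python3 -m creep '0.06 0 0.06 0 0 0 -1;0.03 0 0.03 0 0 0 -1;0 0 0 0 0 0 -1'; python3 -m creep '0.03 0 0.03 0 0 0 -1;0 0 0 0 0 0 -1;0 0 0 0 0 0 -1'
```

```text
time_s: 26.55
tcp_pos: [541.7, 148.7, 58.3]
eef_rot: [-3.14, 0.786, -1.655]
ft_force: [0.3, -0.5, -0.7]
width: 45.0
gripper_force: 61.8
time_s: 26.92
tcp_pos: [542.0, 148.7, 54.5]
eef_rot: [-3.138, 0.786, -1.655]
ft_force: [0.7, -0.3, -0.7]
width: 45.1
gripper_force: 61.8
```

```bash
python3 -m creep '0.02 0 0.02 0 0 0 -1;0 0 0 0 0 0 -1;0 0 0 0 0 0 -1'; python3 -m creep '0.014 0 0.014 0 0 0 -1;0 0 0 0 0 0 -1;0 0 0 0 0 0 -1'
```

```text
time_s: 27.3
tcp_pos: [542.2, 148.8, 53.8]
eef_rot: [-3.136, 0.787, -1.652]
ft_force: [-3.7, -3.9, 15.1]
width: 45.2
gripper_force: 63.6
time_s: 27.68
tcp_pos: [542.2, 148.8, 53.7]
eef_rot: [-3.135, 0.789, -1.65]
ft_force: [-7.4, -8.9, 30.0]
width: 44.8
gripper_force: 65.5
```

Firm contact. I'll unload, release and back away along the tool axis.

```bash
python3 -m creep '-0.022 0 -0.022 0 0 0 -1;0 0 0 0 0 0 -1;0 0 0 0 0 0 1;0 0 0 0 0 0 1;0 0 0 0 0 0 1;0 0 0 0 0 0 1;0 0 0 0 0 0 1;0 0 -0.1 0 0 0 1;0 0 -0.3 0 0 0 1;0 0 -0.4 0 0 0 1;0 0 -0.4 0 0 0 1;0 0 -0.3 0 0 0 1;-0.2 0 -0.2 0 0 0 1;0 0 0 0 0 0 1;0 0 0 0 0 0 1'; python3 - <<'E'
from h import *
X=np.cross(U,Z); out=[]
for n in("top","scene"):
    s=snapshot(n);u,v=proj(s,[RC])[0].astype(int);W,H,k=100,100,4;x0,y0=u-50,v-50
    c=cv2.resize(s["img"][y0:y0+H,x0:x0+W,::-1],None,fx=k,fy=k,interpolation=cv2.INTER_CUBIC)
    if n=="scene":
        q=((proj(s,[RC+6*Z+X*i+U*h for i,h in((-23,-90),(23,-90),(23,90),(-23,90),(-23,-90))])-[x0,y0])*k).astype(np.int32);cv2.polylines(c,[q],False,(0,0,255),1)
    out.append(c)
cv2.imwrite("pics/ov5.png",np.hstack(out))
E
```

```text
time_s: 29.55
tcp_pos: [532.3, 42.8, 187.3]
eef_rot: [-3.138, 0.786, -1.655]
ft_force: [-0.8, -0.6, 0.5]
width: 85.5
gripper_force: 0.0
```

View pics/ov5.png

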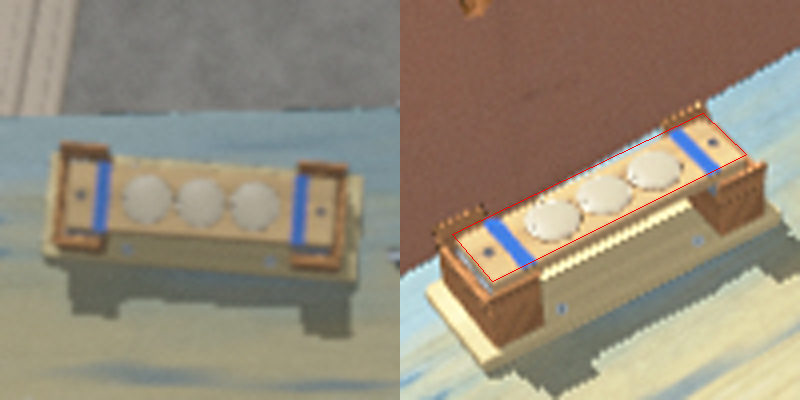

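The blue stripes are up and the board lies between the cheeks in both saddles. End dots are at (81,195)/(320,211) in the top crop and (488,253)/(712,142) in the scene crop. A quick numeric level check by triangulation, then hand in.

```bash
python3 - <<'E'
from h import *
T,S=snapshot("top"),snapshot("scene")
def ray(s,x,y):
    u,v=proj(s,[RC])[0].astype(int)
    d=s["pose"][:3,:3]@np.linalg.solve(s["K"],[u-50+x/4-.4,v-50+y/4-.4,1]);return s["pose"][:3,3],d/np.linalg.norm(d)
for t,c in(((81,195),(88,253)),((320,211),(312,142))):
    o1,d1=ray(T,*t);o2,d2=ray(S,*c)
    k=np.linalg.lstsq(np.c_[d1,-d2],o2-o1,rcond=None)[0];P,Q=o1+k[0]*d1,o2+k[1]*d2;M=(P+Q)/2;print(M.round(1),np.linalg.norm(P-Q).round(1),"along",((M-RC)@U).round(1))
E
```

```text
[552.  260.4  56.1] 0.1 along 80.7
[537.7 101.4  56.8] 0.2 along -79.0
```

Both ends' top surfaces come out at about 56 mm, which is seated (50 + 6) and level, with the board centred. I'm handing in.

```bash
python3 -c "
from rig import *
print(close_job())"
```

```text
the job is handed in; nothing more can be done
None
```

The board was stood and released in the larger clip, then laid back in the rest with its blue stripes up, bedded level in both saddles, released, and handed in at about 30 s; I viewed 12 pictures, two over the limit of 10.

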